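# Draw the long pin peg out of the swivel-top caddy

### The job

Turn the round cover of the peg caddy counter-clockwise (seen from above) (it has a knob) all the way to its stop, so that its window lies over the head half of the long aluminium pin peg. Then draw that peg out through the window, head first on a slant since it is longer than the window, and finish while holding it still in the gripper, the whole peg a good few centimetres clear above the cover and touching neither cover nor caddy. Leave the cover at its stop and everything else where it is.

Things in the scene. Friction and masses are not known exactly. Their poses are not given: they have to be found in the camera images.
- caddy: fixed round wooden drum, 300 mm across, standing on the table; origin at the centre of its underside, z up. Inner floor 10 mm up, inner radius 142 mm, wall 8 mm. The long peg lies in it along caddy x, head toward +x (away from the robot), at caddy y = 0, in two wooden saddles at caddy x = -45 and +35 mm (each 12 mm long, seat 30 mm above the table, 5 mm cheeks at the sides that reach 17 mm in y from the middle)
- cover (a joint): angle of the round wooden cover on the caddy about the vertical pivot: 0 to 1.571 rad, growing counter-clockwise seen from above; stops at both ends. It starts between 0 and 0.4 and stays where left (friction about 0.12 N m). At 1.571 the window points along caddy +x, over the head half of the long peg
- pivot (a point): point on the pivot axis of the cover at the cover's top face (71 mm above the table; the cover is 7 mm thick, underside at 64 mm)
- knob (a point): mid-height of the upright round wooden knob on the cover: 24 mm across, 50 mm tall above the cover, 105 mm from the pivot axis; at cover = 1.571 it stands at caddy x 52, y -91 mm. This point is 96 mm above the table
- window (a point): centre of the rectangular window in the cover at its top face, 70 mm from the pivot: 120 mm long radially (10 to 130 mm from the pivot) and 96 mm wide; the fingers must be opened less than that over their backs to enter
- peg_mid (a point): centre of the long aluminium pin peg: round shaft 12 mm across, 200 mm long, about 50 to 85 g; its x axis runs from tail to head. At the start it is 36 mm above the table, about 20 mm toward caddy +x from the pivot, so that only its head half can lie under the window
- peg_head (a point): end of the long peg at its flat round head (18 mm across, 6 mm thick), 100 mm from peg_mid
- peg_tail (a point): pointed end of the long peg, 100 mm from peg_mid; at the start it lies under the cover
- peg: the long pin peg itself; same point and axes as peg_mid
- rack: bystander, leave alone: the slotted wooden peg rack with four upright pegs, 60 x 260 x 165 mm, fixed
- mallet: bystander, leave alone: the yellow plastic mallet, lying, 255 mm long, 55 mm high
- puller: bystander, leave alone: the steel puller hook with a T handle, lying flat beside the caddy, 185 mm long, 12 mm thick
- tumbler: bystander, leave alone: the small glass tumbler, upside down beside the caddy, 64 mm across, 85 mm high
- short_peg: bystander, leave alone: the short aluminium pin peg, 100 mm long, 12 mm thick, lying in its own saddles inside the caddy; its axis is 75 mm to the side (caddy -y) of the long peg's axis
- torch: bystander, leave alone: black torch standing on its lens, 44 mm across, 130 mm high
- jar: bystander, leave alone: glass jar with a lid, 66 mm across, 90 mm high
- tin: bystander, leave alone: flat round steel polish tin, 90 mm across, 30 mm high

How it is judged:
On the way, in this order (a step that is already met when the one before it is completed fails the run):
1. the cover is turned to its stop (value of joint cover above 1.5 rad), for 0.2 s.
2. the long peg slants through the window, head above the cover and tail below it (height (world z) of peg_head above 0.08 m and height (world z) of peg_tail below 0.062 m and value of joint cover above 1.5 rad), for 0.1 s.
At the end, for the whole second after the job is handed in: The cover is within 0.07 rad of its stop; the long peg is gripped by the fingers, still (under 30 mm/s), both its ends at least 30 mm above the cover's top face (101 mm above the table), not touching caddy or cover; the other things have not been moved more than 30 mm (the short peg 20 mm) (height (world z) of each of peg_head, peg_tail above 0.101 m and contact force between the fingers and peg above 2 N and contact force between peg and caddy below 0.1 N and linear speed of peg below 0.03 m/s and value of joint cover above 1.5 rad); the arm keeps its last pose, push and grip.
It fails at once if a thing standing about is moved more than 30 mm (distance of any of mallet, puller, tumbler, torch, jar, tin from where it was at the start of the episode above 0.03 m).
It fails at once if the short peg is moved more than 20 mm (distance of short_peg from where it was at the start of the episode above 0.02 m).
It fails at once if the peg rack is struck hard (contact force between the arm and rack above 15 N).
It also fails if it takes over 53 s, if anything falls off the work surface, if the arm or the gripper's body presses on something with over 40 N, if the wrist force passes 120 N, or if a joint passes its speed limit or range.

### The arm

A 7-joint arm with a two-finger parallel gripper is mounted at the origin on the work surface. World frame = base frame: x ahead of the robot, y to its left, z up, the work surface at z = 0. Lengths are in m, angles in rad, forces in N, time in s.
With the tool pointing down it reaches from about 0.4 to 0.875 m from the base axis. Payload 6.5 kg.
Tool frame: the origin (TCP) lies midway between the tips of the shut fingers; the grasp point (between the pads) lies 19 mm behind it; x points along the fingers, y is the direction in which the jaws open and shut, and the axes are right-handed (so a half turn about x gives the same grasp; the last joint's range is limited). The gripper opens to 85 mm and grips with 20 to 120 N. Pads are 22 mm wide; open, the fingers measure 114 mm over their backs; the gripper's body (76 mm by 85 mm) begins 54 mm behind the grasp point. The pads swing forward as they close: fully open they stand 13 mm farther back than shut.
Start: joints at [-1.259, 0.536, -0.004, 1.538, 0.003, 1.067, -0.071], TCP at [0.24, 0.604, 0.231] pointing down, gripper open.
Joint ranges: [-2.7, 2.7], [-0.37, 2.16], [-1.27, 1.26], [0.24, 2.4], [-1.31, 4.45], [0.19, 1.91], [-2.76, 2.76]. Speed limits (rad/s): [2.39, 2.39, 3.14, 3.14, 3.14, 3.14, 3.14].

### API

Orientations are given as a 3x3 rotation matrix whose columns are the frame's x, y, z axes.
In Python, from bench import bot, vision gives the robot as it stands.
- The arm moves only by the shell command python3 -m pendant 'ROWS' [OPENING]. ROWS is JSON, a list of rows, each a list of 2 entries, a list of its own where there are three numbers: the shift along the tool's x, y, z in mm, then the turn, a rotation vector about the tool's x, y, z in degrees. In form: [[[x, y, z], [ax, ay, az]], ...]. A call has 1 to 5 rows; each row shifts and turns the pose as measured when the row begins, along the tool's axes as they then stand; what a row does not reach is not made up. A row lasts 1/12 s, in which the tool goes at most 41.7 mm and 7.16 degrees, less where a joint would pass 70% of its speed; a pose out of reach is approached as far as the arm can. A call with a gripper value outside its range is refused whole. OPENING is the opening in per cent of the stroke, from 0 (shut) to 100 (fully open), set as the call begins (- or left out, the last holds). The fingers move at their own pace and stop on an object; the grip force is fixed at half the most. Time passes only in rows, so rows that do not move let the fingers close. It gives the time, the measured TCP pose, the force and the opening at its end, in the units of the state.
- bot.observe(): the state, without advancing time (a new reading comes with each control period).
- vision.snapshot(name): name is "scene" or "top" or "wrist"; returns a dict with "color" (400x640x3 uint8, red, green, blue), "range_z" (400x640 float32, m along the optical axis (not along the pixel's ray), 0 where there is no reading), "K" (3x3 intrinsics, pixels), "xyz" and "rotation" of the camera in the world; the wrist camera has in their place "tool_from_camera" (4x4, takes a point from camera to tool coordinates, whose origin is the TCP and whose axes are the tool frame's). Camera axes: x right, y up, looking along -z (the intrinsics and any distortion apply to the point x, -y, -z); pixel columns grow to the right and rows downward; lengths in m; the calibration is good to about 2 mm. A picture is of the moment at which its call begins: read the wrist's pose just before it.
- bot.job_done(): hands the job in, once; it reports no verdict.
The state is a dict: "time_s": time; "joint_pos": joint angles; "qd": joint speeds; "joint_torque": joint torques, N m; "tool_pos": TCP position; "orientation": TCP orientation; "contact_force": force on the tool from outside, world axes, zero at the start; "moment": the same for the moment, N m; "finger_gap": finger opening in m.
Only numpy, scipy, OpenCV 4.12 (cv2) and the standard library are available. Lean on these libraries where they do the work, as an engineer would, in place of code of your own. Each camera call takes 0.05 s, during which the arm holds its last target.

## Working session

There is one attempt and no reset: what is moved stays moved. The work goes in short steps, Python scripts to look and compute and a shell command to move; the robot and the scene stay as the last step left them, time stands still between calls to the robot, and variables do not carry over. Pictures are saved under pics/ and viewed, and the job is handed in when it is done.

```bash
ls; mkdir -p pics
python3 - <<'E'
from bench import bot, vision
import cv2, numpy as np
s=bot.observe(); print({k:np.round(v,3).tolist() for k,v in s.items()})
for n in ["scene","top","wrist"]:
    d=vision.snapshot(n); cv2.imwrite(f"pics/{n}0.png",d["color"][:,:,::-1])
    print(n,d["K"].tolist(),[ (k,np.round(d[k],4).tolist()) for k in d if k in("xyz","rotation","tool_from_camera")], [k for k in d])
E
```

```text
pics
{'time_s': 0.0, 'joint_pos': [-1.259, 0.537, -0.004, 1.539, 0.003, 1.067, -0.071], 'qd': [0.001, 0.0, -0.0, 0.001, -0.001, 0.0, -0.0], 'joint_torque': [0.0, -58.341, 1.048, -25.911, 0.012, 0.009, 0.0], 'tool_pos': [0.24, 0.604, 0.23], 'orientation': [[-0.001, 0.369, 0.929], [-0.002, 0.929, -0.369], [-1.0, -0.002, 0.0]], 'contact_force': [1.181, 0.713, 0.222], 'moment': [-0.013, 0.017, 0.049], 'finger_gap': 0.085}
scene [[446.1502976872322, 0.0, 314.0789042325427], [0.0, 446.1502976872322, 195.51828026840153], [0.0, 0.0, 1.0]] [('xyz', [1.3223, -0.5957, 1.2314]), ('rotation', [[0.5959, -0.6118, 0.5202], [0.8029, 0.4649, -0.373], [-0.0136, 0.6399, 0.7683]])] ['color', 'range_z', 'K', 'xyz', 'rotation']
top [[382.12999672692905, 0.0, 325.3157246823659], [0.0, 382.12999672692905, 201.10791307066742], [0.0, 0.0, 1.0]] [('xyz', [0.374, -0.024, 1.1323]), ('rotation', [[-0.0137, 0.9842, -0.1768], [-0.9999, -0.0136, 0.0014], [-0.0011, 0.1768, 0.9842]])] ['color', 'range_z', 'K', 'xyz', 'rotation']
wrist [[354.98255042842663, 0.0, 318.53853651366865], [0.0, 354.98255042842663, 200.75317099523267], [0.0, 0.0, 1.0]] [('tool_from_camera', [[-0.0009, 0.2802, -0.9599, -0.1421], [1.0, 0.0016, -0.0005, -0.0007], [0.0014, -0.9599, -0.2802, -0.0719], [0.0, 0.0, 0.0, 1.0]])] ['color', 'range_z', 'K', 'tool_from_camera']
```

View pics/scene0.png

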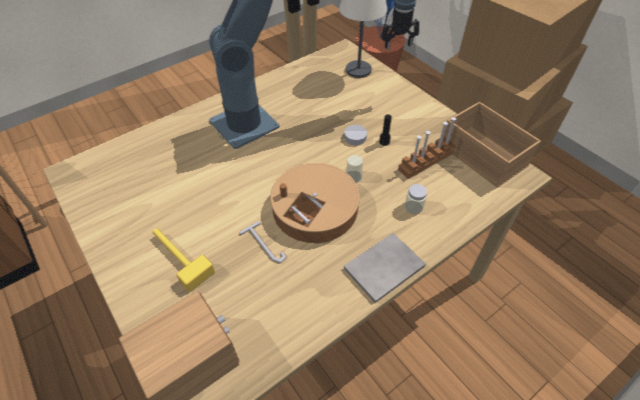

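View pics/top0.png

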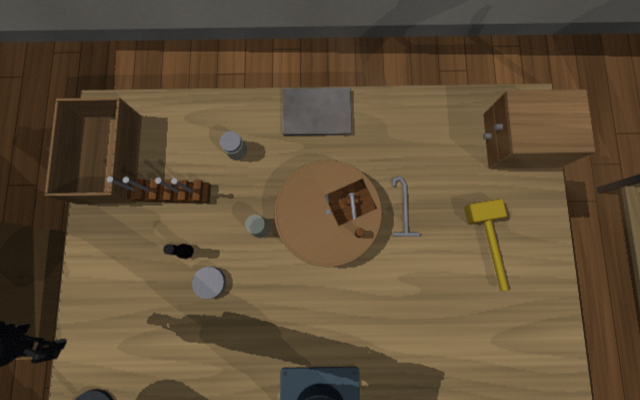

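View pics/wrist0.png

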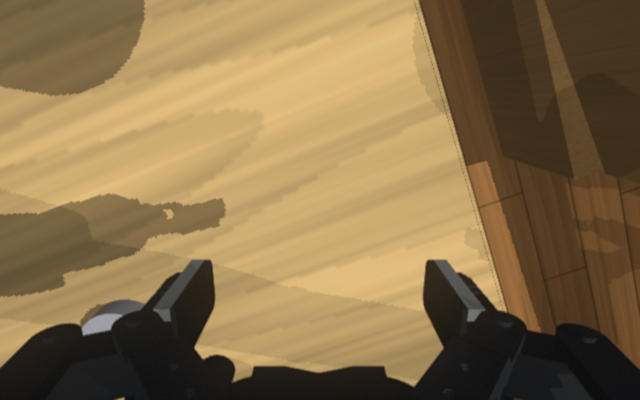

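The top view shows the cover's disc at about (328,213), the knob near (359,233), and the window near (352,201). The tumbler is at (256,225) and the puller at (405,205). Next I'll measure the cover, knob and window.

```bash
cat > h.py <<'E'
import numpy as np, cv2
from bench import bot, vision
def snap(n):
    s=bot.observe(); d=vision.snapshot(n); d=dict(d)
    if n=="wrist":
        R=np.array(s["orientation"]); t=np.array(s["tool_pos"]); T=np.array(d["tool_from_camera"])
        d["rotation"]=R@T[:3,:3]; d["xyz"]=R@T[:3,3]+t
    return d
def rays(d,uv):
    uv=np.atleast_2d(np.asarray(uv,float)); K=d["K"]
    v=np.c_[(uv[:,0]-K[0,2])/K[0,0], -(uv[:,1]-K[1,2])/K[1,1], -np.ones(len(uv))]
    return v@np.array(d["rotation"]).T
def plane(d,uv,z):
    r=rays(d,uv); c=np.array(d["xyz"]); return c+r*((z-c[2])/r[:,2])[:,None]
def cloud(d):
    h,w=d["range_z"].shape; u,v=np.meshgrid(np.arange(w),np.arange(h))
    r=rays(d,np.c_[u.ravel(),v.ravel()]); p=np.array(d["xyz"])+r*d["range_z"].reshape(-1,1)
    return p.reshape(h,w,3)
def tri(d1,u1,d2,u2):
    a=np.array(d1["xyz"]);b=np.array(d2["xyz"]);p=rays(d1,u1)[0];q=rays(d2,u2)[0]
    M=np.c_[p,-q]; s=np.linalg.lstsq(M,b-a,rcond=None)[0]
    x,y=a+s[0]*p,b+s[1]*q; return (x+y)/2,np.linalg.norm(x-y)
E
python3 - <<'E'
from h import *
for n in("top","scene"):
    d=snap(n); P=cloud(d); im=d["color"][:,:,::-1]
    if n=="top": c=im[140:290,240:440]; 
    else: c=im[140:260,220:420]
    cv2.imwrite(f"pics/{n}1.png",cv2.resize(c,None,fx=4,fy=4,interpolation=cv2.INTER_CUBIC)[:600,:800])
    ok=d["range_z"]>0
    reg=ok&(abs(P[...,0]-.55)<.25)&(abs(P[...,1]+.03)<.25)
    m=reg&(abs(P[...,2]-.071)<.012)
    print(n,m.sum(),np.median(P[m],axis=0) if m.any() else None)
    mm=(m*255).astype(np.uint8); nn,l,st,ce=cv2.connectedComponentsWithStats(mm)
    k=1+np.argmax(st[1:,4]); m=(l==k); xy=P[m][:,:2].astype(np.float32)
    print(" circle",cv2.minEnclosingCircle(xy), "z",np.median(P[m][:,2]))
    kn=reg&(P[...,2]>.09)&(P[...,2]<.14)
    nn,l,st,ce=cv2.connectedComponentsWithStats((kn*255).astype(np.uint8))
    for i in range(1,nn):
        if st[i,4]>10: q=P[l==i]; print(" tall",ce[i].round(1),st[i,4],q.mean(0).round(4),q[:,2].max().round(4))
E
```

```text
top 7612 [ 0.51275194 -0.01125287  0.07169204]
 circle ((0.5334371328353882, -0.03202227130532265), 0.15149958431720734) z 0.07168425402888035
 tall [359.8 232.6] 73 [ 0.4699 -0.1156  0.1187] 0.1253
scene 4177 [ 0.53133514 -0.0114777   0.07113488]
 circle ((0.5345761775970459, -0.028108928352594376), 0.15366500616073608) z 0.07113144846787978
 tall [283.2 188.4] 72 [ 0.4773 -0.115   0.111 ] 0.1271
```

Run:
```python
from h import *
# reach checks etc later; nothing
print(bot.observe()["time_s"])
```

```text
0.25
```

View pics/top1.png

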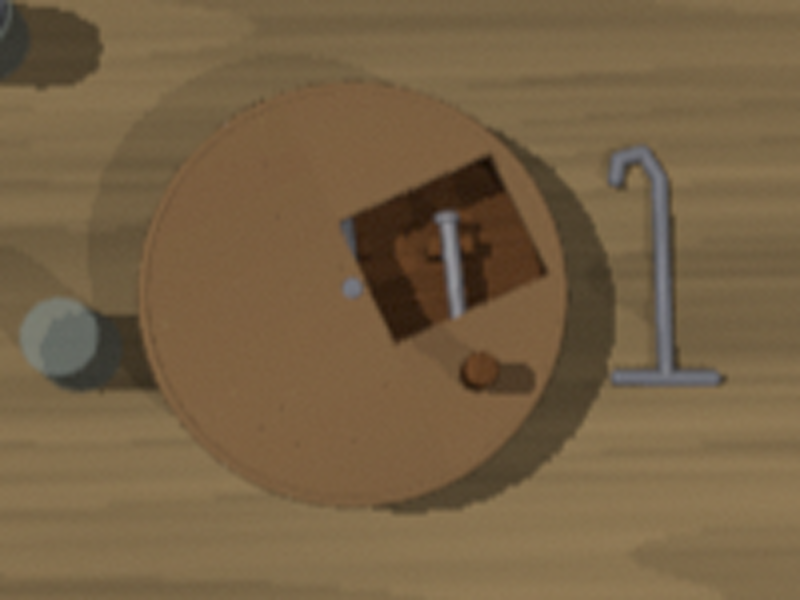

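View pics/scene1.png

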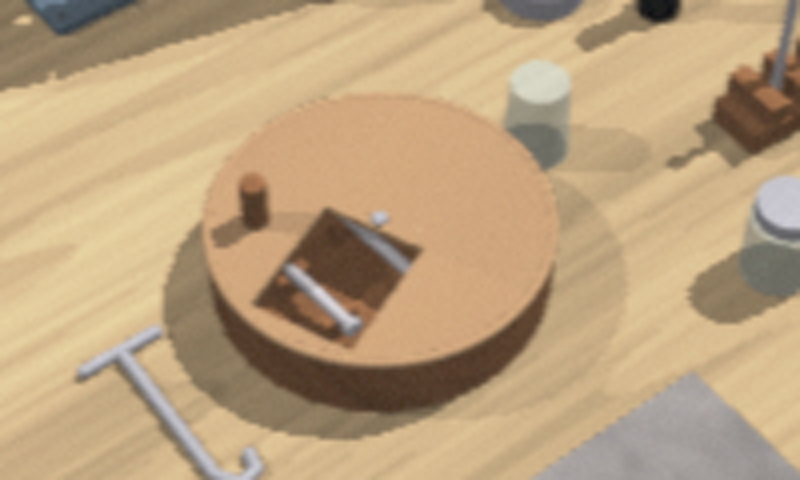

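Run:
```python
from h import *
t=snap("top"); s=snap("scene")
T=lambda u,v:[240+(u+.5)/4-.5,140+(v+.5)/4-.5]
S=lambda u,v:[220+(u+.5)/4-.5,140+(v+.5)/4-.5]
print("stud",tri(t,T(352,288),s,S(380,217)))
print("knobtop",tri(t,T(481,365),s,S(252,181)))
print("shorthead",tri(t,T(447,217),s,S(350,323)))
print("shorttail",plane(t,T(458,315),.036))
c=[(342,222),(492,155),(547,273),(397,343)]
sc=[(328,208),None,(355,347),(254,303)]
W=plane(t,[T(*a) for a in c],.071); print(W.round(4), W.mean(0))
print(plane(s,[S(*a) for a in [(328,208),(425,248),(355,347),(254,303)]],.071).round(4))
print("disc top edge fit")
for d,n in((t,"t"),(s,"s")):
    P=cloud(d); m=(d["range_z"]>0)&(abs(P[...,2]-.071)<.006)&(np.hypot(P[...,0]-.533,P[...,1]+.03)<.17)
    cs,_=cv2.findContours((m*255).astype(np.uint8),cv2.RETR_EXTERNAL,cv2.CHAIN_APPROX_NONE)
    cc=max(cs,key=cv2.contourArea)[:,0]; q=plane(d,cc,.071)[:,:2]
    for _ in range(3):
        A=np.c_[2*q,np.ones(len(q))]; x=np.linalg.lstsq(A,(q**2).sum(1),rcond=None)[0]
        r=np.sqrt(x[2]+x[0]**2+x[1]**2); e=abs(np.hypot(*(q-x[:2]).T)-r); q=q[e<.003]
    print(n,x[:2],r,len(q))
P=cloud(t); m=(P[...,2]>.02)&(np.hypot(P[...,0]-.53,P[...,1]+.03)<.35)&(np.hypot(P[...,0]-.53,P[...,1]+.03)>.165)
n,l,st,ce=cv2.connectedComponentsWithStats((m*255).astype(np.uint8))
for i in range(1,n):
    if st[i,4]>15: q=P[l==i]; print(ce[i].round(),st[i,4],q.min(0).round(3),q.max(0).round(3))
```

```text
stud (array([ 0.53462875, -0.03020289,  0.07588443]), np.float64(0.00298662503617567))
knobtop (array([ 0.47412286, -0.11485098,  0.12588727]), np.float64(0.001407010410253778))
shorthead (array([ 0.59003835, -0.10128351,  0.0434004 ]), np.float64(0.000417045048380874))
shorttail [[ 0.51909476 -0.10807944  0.036     ]]
[[ 0.5819 -0.0251  0.071 ]
 [ 0.6291 -0.1327  0.071 ]
 [ 0.5434 -0.1688  0.071 ]
 [ 0.4954 -0.0623  0.071 ]] [ 0.56241897 -0.09724003  0.071     ]
[[ 0.4971 -0.0558  0.071 ]
 [ 0.5819 -0.0167  0.071 ]
 [ 0.6289 -0.1234  0.071 ]
 [ 0.5433 -0.1632  0.071 ]]
disc top edge fit
t [ 0.53286073 -0.03223739] 0.14963018762371283 302
s [ 0.53617397 -0.02849051] 0.14989373953015203 220
[318. 119.] 1065 [ 0.782 -0.107  0.02 ] [0.879 0.101 0.027]
[235. 147.] 412 [0.706 0.211 0.02 ] [0.762 0.267 0.097]
[257. 226.] 418 [0.47  0.141 0.02 ] [0.526 0.198 0.092]
[221. 276.] 37 [0.344 0.265 0.02 ] [0.38  0.286 0.033]
```

Both views agree: the pivot is at about (0.534, -0.0305), the knob is 105 mm out at -126°, and the window points along -66°. I'll write a small planner that prints tool-frame rows, then approach.

```bash
cat >> h.py <<'E'
from scipy.spatial.transform import Rotation as Ro
def pose(yaw,tilt=0):
    y=np.radians(yaw); z=np.array([np.cos(y),np.sin(y),0]); x=np.array([0,0,-1.]); yy=np.cross(z,x)
    R=np.c_[x,yy,z]; return R@Ro.from_rotvec([0,-np.radians(tilt),0]).as_matrix()
def plan(wps,s=None,rnd=1):
    """wps: list of (pos,R,n)"""
    s=s or bot.observe(); p=np.array(s["tool_pos"]);R=np.array(s["orientation"]); out=[]
    for tp,tR,n in wps:
        p0=p.copy();R0=R.copy(); rv=Ro.from_matrix(R0.T@tR).as_rotvec()
        for i in range(1,n+1):
            gp=p0+(np.array(tp)-p0)*i/n; gR=R0@Ro.from_rotvec(rv*i/n).as_matrix()
            d=np.round(R.T@(gp-p)*1000,0 if rnd else 1); a=np.round(np.degrees(Ro.from_matrix(R.T@gR).as_rotvec()),0 if rnd>0 else 1)
            out.append([d.tolist(),a.tolist()]); p=p+R@d/1000; R=R@Ro.from_rotvec(np.radians(a)).as_matrix()
    for i in range(0,len(out),5): print(str(out[i:i+5]).replace(".0","").replace(" ",""))
def st():
    s=bot.observe(); R=np.array(s["orientation"])
    print("t",round(s["time_s"],2),"p",np.round(s["tool_pos"],4),"yaw",np.degrees(np.arctan2(R[1,2],R[0,2])).round(1),"tilt",np.degrees(np.arcsin(R[2,2])).round(1),"roll",np.degrees(np.arcsin(R[2,1])).round(1),"F",np.round(s["contact_force"],1),"gap",round(s["finger_gap"],4),"q",np.round(s["joint_pos"],2))
E
python3 -c "
from h import *
plan([((.45,.30,.24),pose(-75),10),((.472,-.115,.19),pose(-126),11)])"
```

```text
[[[-1,-21,31],[5,0,0]],[[-1,-17,32],[6,0,0]],[[-1,-15,34],[5,0,0]],[[-1,-11,35],[5,0,0]],[[-0,-8,36],[6,0,0]]]
[[[-1,-4,37],[5,0,0]],[[-1,-1,37],[5,0,0]],[[-1,2,37],[6,0,0]],[[-1,6,37],[5,0,0]],[[-1,9,35],[5,0,0]]]
[[[5,-8,37],[5,0,0]],[[4,-5,37],[4,0,0]],[[5,-2,38],[5,0,-0]],[[4,1,38],[5,0,-0]],[[5,5,38],[4,0,-0]]]
[[[4,7,37],[5,0,-0]],[[5,10,36],[5,0,-0]],[[5,13,36],[4,0,-0]],[[4,16,34],[5,0,-0]],[[5,19,33],[5,0,-0]]]
[[[4,21,31],[4,0,-0]]]
```

```bash
python3 -m pendant '[[[-1,-21,31],[5,0,0]],[[-1,-17,32],[6,0,0]],[[-1,-15,34],[5,0,0]],[[-1,-11,35],[5,0,0]],[[0,-8,36],[6,0,0]]]' 45
python3 -m pendant '[[[-1,-4,37],[5,0,0]],[[-1,-1,37],[5,0,0]],[[-1,2,37],[6,0,0]],[[-1,6,37],[5,0,0]],[[-1,9,35],[5,0,0]]]'
python3 -c "
from h import *
st()
plan([((.472,-.115,.19),pose(-126),12)])"
```

```text
time_s: 0.77
tool_pos: [0.3385, 0.4555, 0.2336]
orientation: [[-0.005, 0.751, 0.66], [0.006, 0.66, -0.751], [-1.0, -0.0, -0.008]]
contact_force: [-0.0, 0.5, -0.7]
finger_gap: 0.0383
time_s: 1.18
tool_pos: [0.4462, 0.2946, 0.2382]
orientation: [[-0.004, 0.97, 0.242], [0.008, 0.242, -0.97], [-1.0, -0.002, -0.009]]
contact_force: [0.7, -0.5, -1.1]
finger_gap: 0.0387
t 1.18 p [0.4462 0.2946 0.2382] yaw -76.0 tilt -0.5 roll -0.1 F [ 0.7 -0.5 -1.1] gap 0.0387 q [-0.9   0.34  0.29  1.85 -0.13  0.97 -0.3 ]
[[[4,-6,34],[4,-0,0]],[[3,-4,34],[4,-0,0]],[[4,-1,34],[4,-0,0]],[[4,1,34],[5,-0,0]],[[4,4,34],[4,-0,0]]]
[[[3,6,34],[4,-0,0]],[[4,9,33],[4,-0,0]],[[4,10,33],[4,-0,0]],[[4,14,31],[4,-0,0]],[[3,15,31],[5,-0,0]]]
[[[4,18,29],[4,-0,0]],[[4,20,28],[4,-0,0]]]
```

```bash
python3 -m pendant '[[[4,-6,34],[4,0,0]],[[3,-4,34],[4,0,0]],[[4,-1,34],[4,0,0]],[[4,1,34],[5,0,0]],[[4,4,34],[4,0,0]]]' >/dev/null
python3 -m pendant '[[[3,6,34],[4,0,0]],[[4,9,33],[4,0,0]],[[4,10,33],[4,0,0]],[[4,14,31],[4,0,0]],[[3,15,31],[5,0,0]]]' >/dev/null
python3 -m pendant '[[[4,18,29],[4,0,0]],[[4,20,28],[4,0,0]],[[0,0,0],[0,0,0]]]' >/dev/null
python3 -c "
from h import *
st()
d=snap('wrist'); cv2.imwrite('pics/w1.png',d['color'][:,:,::-1])
print(np.array(d['K']),d['xyz'])
plan([((.472,-.115,.19),pose(-126),1)])"
```

```text
t 2.27 p [ 0.4668 -0.1419  0.1913] yaw -129.4 tilt -0.9 roll 0.1 F [ 0.  -0.5  1. ] gap 0.0381 q [-0.31  0.36  0.64  2.03 -0.3   0.83 -0.18]
[[354.98255043   0.         318.53853651]
 [  0.         354.98255043 200.753171  ]
 [  0.           0.           1.        ]] [ 0.50959621 -0.08863485  0.33446135]
[[[2,-11,-22],[-3,-1,-0]]]
```

View pics/w1.png

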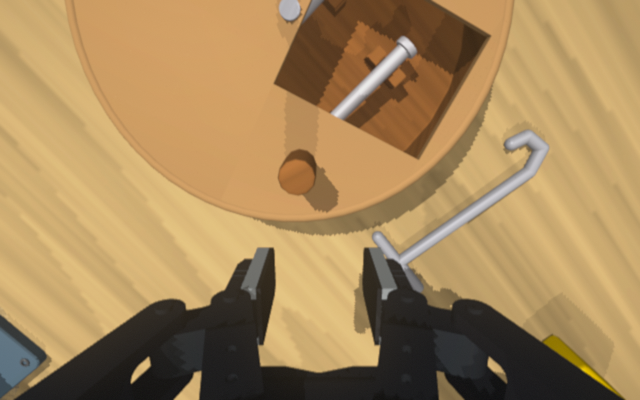

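The wrist view shows the knob top at (297,173), the stud at (290,9), and window corners at (275,85), (417,158), (490,38). The short peg's head is at (407,45).

Run:
```python
from h import *
d=snap("wrist"); st()
print("knob top",plane(d,[(299,175)],.121),"stud",plane(d,[(290,9)],.076))
a,b=plane(d,[(407,45),(338,117)],[.045][0]*1); print("short",a,b,np.degrees(np.arctan2(*(a-b)[1::-1])))
print("win",plane(d,[(275,85),(417,158),(490,38)],.071).round(4))
w=plane(d,[(275,85),(417,158),(490,38)],.071)
print(np.degrees(np.arctan2(*(w[1]-w[0])[1::-1])),np.degrees(np.arctan2(*(w[2]-w[1])[1::-1])),np.linalg.norm(w[1]-w[0]),np.linalg.norm(w[2]-w[1]))
P=cloud(d); kn=(P[...,2]>.112)&(P[...,2]<.13)&(np.hypot(P[...,0]-.472,P[...,1]+.115)<.03)&(d["range_z"]>0)
print("knob depth",P[kn].mean(0),kn.sum(), np.median(P[kn][:,2]))
plan([((.472,-.115,.15),pose(-126),3),((.472,-.115,.080),pose(-126),4)])
```

```text
t 2.37 p [ 0.4674 -0.1361  0.1912] yaw -128.9 tilt -1.0 roll -0.0 F [0.1 0.3 1. ] gap 0.0383 q [-0.31  0.36  0.63  2.03 -0.3   0.84 -0.19]
knob top [[ 0.47376149 -0.11074653  0.121     ]] stud [[ 0.53303629 -0.02732354  0.076     ]]
short [ 0.58832303 -0.094857    0.045     ] [ 0.51510233 -0.10341122  0.045     ] 6.663535243868201
win [[ 0.4938 -0.0564  0.071 ]
 [ 0.5417 -0.1624  0.071 ]
 [ 0.6278 -0.1263  0.071 ]]
-65.6596807478692 22.730366254900982 0.11627407343818949 0.09330653249500018
knob depth [ 0.47216322 -0.11363016  0.11986817] 1127 0.12015625189863269
[[[14,-3,-6],[-1,-0,0]],[[14,-3,-6],[-1,-1,0]],[[13,-3,-7],[-1,0,0]],[[18,-0,-0],[0,0,0]],[[17,-0,-0],[0,0,0]]]
[[[18,-0,-0],[0,0,0]],[[17,-0,-0],[0,0,0]]]
```

```bash
python3 -m pendant '[[[14,-3,-6],[-1,0,0]],[[14,-3,-6],[-1,-1,0]],[[13,-3,-7],[-1,0,0]],[[0,0,0],[0,0,0]]]' >/dev/null
python3 -c "
from h import *
st()
d=snap('wrist'); cv2.imwrite('pics/w2.png',d['color'][:,:,::-1])
P=cloud(d); kn=(P[...,2]>.112)&(P[...,2]<.126)&(np.hypot(P[...,0]-.472,P[...,1]+.115)<.025)&(d['range_z']>0)
c=P[kn].mean(0);print(c,kn.sum()); s=bot.observe(); print(np.array(s['orientation']).T@(c-s['tool_pos']))
plan([((.472,-.1135,.080),pose(-126),4)])"
```

```text
t 2.7 p [ 0.474  -0.1089  0.1491] yaw -125.2 tilt -0.1 roll -0.0 F [-0.5 -0.5 -0. ] gap 0.0384 q [-0.33  0.43  0.57  2.06 -0.34  0.75 -0.16]
[ 0.47233295 -0.11274619  0.1196153 ] 1568
[0.03041031 0.00012797 0.00385594]
[[[18,0,1],[0,-0,-0]],[[17,0,1],[0,-0,-0]],[[18,0,2],[1,-0,-0]],[[17,0,1],[-0,-0,-0]]]
```

View pics/w2.png

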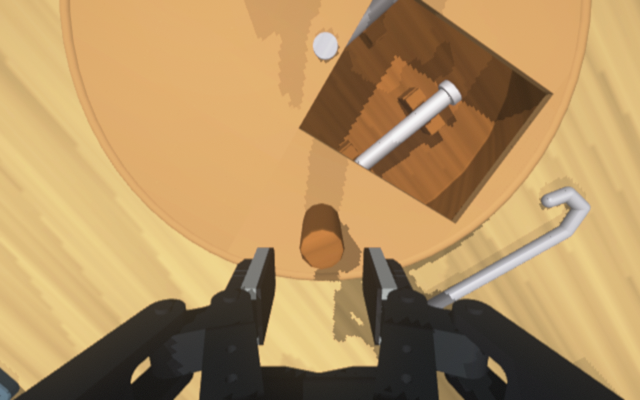

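The knob sits centred between the fingers, with its top at (322,248). I'll descend around it.

```bash
python3 -m pendant '[[[18,0,1],[0,0,0]],[[17,0,1],[0,0,0]],[[18,0,2],[0,0,0]],[[15,0,1],[0,0,0]],[[0,0,0],[0,0,0]]]'
python3 - <<'E'
from h import *
st()
# arc about pivot, tool yaw follows
piv=np.array([.534,-.0295]); w=[]
s=bot.observe(); p=np.array(s["tool_pos"])
r=np.hypot(*(p[:2]-piv)); a0=np.degrees(np.arctan2(*(p[:2]-piv)[::-1])); print(r,a0)
for a in np.arange(-122,-60,4.): w.append(((piv[0]+.105*np.cos(np.radians(a)),piv[1]+.105*np.sin(np.radians(a)),.082),pose(a),1))
plan(w)
E
```

```text
time_s: 3.17
tool_pos: [0.4754, -0.1097, 0.0825]
orientation: [[0.006, 0.821, -0.57], [0.001, -0.57, -0.821], [-1.0, 0.005, -0.004]]
contact_force: [-0.8, -0.2, -0.0]
finger_gap: 0.0382
t 3.17 p [ 0.4754 -0.1097  0.0825] yaw -124.8 tilt -0.2 roll 0.3 F [-0.8 -0.2 -0. ] gap 0.0382 q [-0.25  0.54  0.48  2.09 -0.44  0.6  -0.06]
0.09930604858009039 -126.18034558526273
[[[1,8,6],[-3,-0,-0]],[[-0,7,-1],[-4,-0,-0]],[[-0,7,0],[-4,-0,-0]],[[-0,7,-0],[-4,-0,-0]],[[-0,8,-0],[-4,-0,-0]]]
[[[-0,7,-1],[-4,-0,-0]],[[-0,7,0],[-4,-0,-0]],[[-0,8,0],[-4,-0,-0]],[[-0,7,-0],[-4,-0,-0]],[[-0,7,-0],[-4,-0,-0]]]
[[[-0,8,-1],[-4,-0,-0]],[[-0,7,0],[-4,0,-0]],[[0,7,-0],[-4,0,-0]],[[0,8,-0],[-4,0,-0]],[[0,7,-1],[-4,0,-0]]]
[[[0,7,0],[-4,0,-0]]]
```

```bash
python3 -m pendant '[[[0,8,5],[-3,0,0]],[[0,7,0],[-4,0,0]],[[0,7,0],[-4,0,0]],[[0,7,0],[-4,0,0]],[[0,7,0],[-4,0,0]]]'
python3 - <<'E'
from h import *
st()
piv=np.array([.534,-.0295]); w=[]
s=bot.observe(); p=np.array(s["tool_pos"])
r=np.hypot(*(p[:2]-piv)); a0=np.degrees(np.arctan2(*(p[:2]-piv)[::-1])); print(r,a0)
for a in np.arange(round(a0)+5,-60,5.): w.append(((piv[0]+.105*np.cos(np.radians(a)),piv[1]+.105*np.sin(np.radians(a)),.082),pose(a),1))
plan(w)
E
```

```text
time_s: 3.58
tool_pos: [0.5025, -0.1276, 0.0853]
orientation: [[-0.001, 0.967, -0.255], [0.002, -0.255, -0.967], [-1.0, -0.002, -0.002]]
contact_force: [-1.5, -0.2, -1.1]
finger_gap: 0.0384
t 3.58 p [ 0.5025 -0.1276  0.0853] yaw -104.8 tilt -0.1 roll -0.1 F [-1.5 -0.2 -1.1] gap 0.0384 q [-0.14  0.56  0.39  2.   -0.35  0.64  0.22]
0.10302473990972087 -107.80033553475153
[[[3,9,2],[-2,-0,0]],[[0,9,-0],[-5,-0,0]],[[0,9,-1],[-5,-0,0]],[[0,9,-0],[-5,-0,0]],[[0,9,-0],[-5,-0,0]]]
[[[0,9,-1],[-5,-0,0]],[[0,10,-0],[-5,-0,0]],[[0,9,-0],[-5,-0,0]],[[0,9,-1],[-5,-0,0]]]
```

```bash
python3 -m pendant '[[[3,9,2],[-2,0,0]],[[0,9,0],[-5,0,0]],[[0,9,0],[-5,0,0]],[[0,9,0],[-5,0,0]],[[0,9,0],[-5,0,0]]]'
python3 - <<'E'
from h import *
st()
piv=np.array([.534,-.0295]); w=[]
s=bot.observe(); p=np.array(s["tool_pos"])
r=np.hypot(*(p[:2]-piv)); a0=np.degrees(np.arctan2(*(p[:2]-piv)[::-1])); print(r,a0)
d=snap('wrist'); cv2.imwrite('pics/w3.png',d['color'][:,:,::-1])
for a in np.arange(round(a0)+5,-58,5.): w.append(((piv[0]+.105*np.cos(np.radians(a)),piv[1]+.105*np.sin(np.radians(a)),.083),pose(a),1))
plan(w)
E
```

```text
time_s: 4.0
tool_pos: [0.5463, -0.1344, 0.0873]
orientation: [[-0.006, 0.989, 0.145], [0.001, 0.145, -0.989], [-1.0, -0.006, -0.002]]
contact_force: [-1.2, 0.4, -0.9]
finger_gap: 0.0382
t 4.0 p [ 0.5463 -0.1344  0.0873] yaw -81.7 tilt -0.1 roll -0.3 F [-1.2  0.4 -0.9] gap 0.0382 q [-0.06  0.61  0.29  1.88 -0.26  0.7   0.53]
0.10557721778747739 -83.30276006224284
[[[5,7,-1],[-3,-0,0]],[[-0,9,-0],[-5,-0,0]],[[-0,10,-1],[-5,-0,0]],[[-0,9,-0],[-5,-0,0]]]
```

View pics/w3.png

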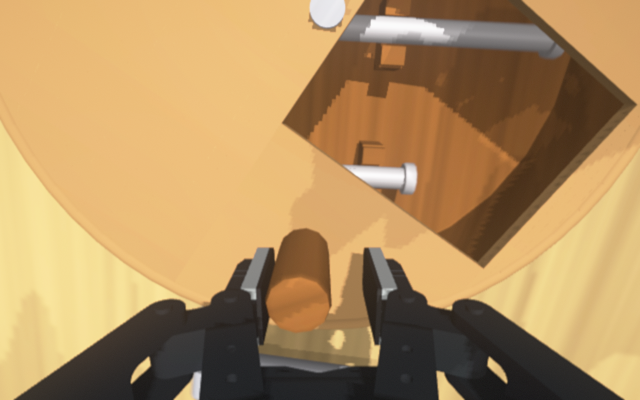

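The cover is turning with the knob pressed by the left finger. The long peg is visible at the top, with its head at (552,40).

```bash
python3 -m pendant '[[[5,7,-1],[-3,0,0]],[[1,9,0],[-5,0,0]],[[1,9,-1],[-5,0,0]],[[1,8,0],[-5,0,0]]]'
python3 - <<'E'
from h import *
st()
piv=np.array([.534,-.0295]); w=[]
s=bot.observe(); p=np.array(s["tool_pos"])
r=np.hypot(*(p[:2]-piv)); a0=np.degrees(np.arctan2(*(p[:2]-piv)[::-1])); print(r,a0)
for a in np.arange(round(a0)+3,-45,3.): w.append(((piv[0]+.105*np.cos(np.radians(a)),piv[1]+.105*np.sin(np.radians(a)),.083),pose(a),1))
plan(w)
E
```

```text
time_s: 4.38
tool_pos: [0.5795, -0.125, 0.0837]
orientation: [[-0.005, 0.892, 0.452], [-0.004, 0.452, -0.892], [-1.0, -0.006, 0.001]]
contact_force: [-1.4, 0.3, 0.5]
finger_gap: 0.0383
t 4.38 p [ 0.5795 -0.125   0.0837] yaw -63.1 tilt 0.1 roll -0.4 F [-1.4  0.3  0.5] gap 0.0383 q [-0.02  0.64  0.21  1.8  -0.18  0.72  0.76]
0.10579530710153431 -64.54687855110629
[[[1,5,-1],[-1,0,0]],[[-0,5,0],[-3,0,0]],[[-0,6,-0],[-3,0,0]],[[-0,5,-0],[-3,0,0]],[[-0,6,-0],[-3,-0,0]]]
[[[-1,5,-1],[-3,-0,0]]]
```

```bash
python3 -m pendant '[[[1,5,-1],[-1,0,0]],[[0,5,0],[-3,0,0]],[[0,5,0],[-3,0,0]]]' | tail -2;python3 -m pendant '[[[0,4,0],[-3,0,0]],[[0,3,0],[-2,0,0]]]'
python3 - <<'E'
from h import *
st()
piv=np.array([.534,-.0295])
s=bot.observe(); p=np.array(s["tool_pos"])
print(np.hypot(*(p[:2]-piv)), np.degrees(np.arctan2(*(p[:2]-piv)[::-1])))
E
```

```text
contact_force: [-1.2, -0.7, -1.2]
finger_gap: 0.0383
time_s: 4.8
tool_pos: [0.598, -0.113, 0.0857]
orientation: [[-0.006, 0.78, 0.625], [-0.008, 0.625, -0.78], [-1.0, -0.01, 0.003]]
contact_force: [-0.2, -0.9, -0.9]
finger_gap: 0.0384
t 4.8 p [ 0.598  -0.113   0.0857] yaw -51.3 tilt 0.2 roll -0.6 F [-0.2 -0.9 -0.9] gap 0.0384 q [-0.01  0.66  0.16  1.75 -0.13  0.75  0.89]
0.10525325188258351 -52.52869036849674
```

```bash
for i in 1 2; do python3 -m pendant '[[[0,2,0],[-1,0,0]],[[0,2,0],[-1,0,0]]]' | grep -v orient; done; python3 -c "
from h import *
st()
d=snap('wrist'); cv2.imwrite('pics/w4.png',d['color'][:,:,::-1])"
```

```text
time_s: 4.97
tool_pos: [0.5999, -0.1111, 0.0861]
contact_force: [-5.7, -4.6, -0.3]
finger_gap: 0.0383
time_s: 5.13
tool_pos: [0.5993, -0.1107, 0.0859]
contact_force: [-5.6, -2.6, 2.7]
finger_gap: 0.0382
t 5.13 p [ 0.5993 -0.1107  0.0859] yaw -47.5 tilt -0.1 roll -1.2 F [-5.6 -2.6  2.7] gap 0.0382 q [-0.    0.66  0.15  1.74 -0.11  0.76  0.93]
```

View pics/w4.png

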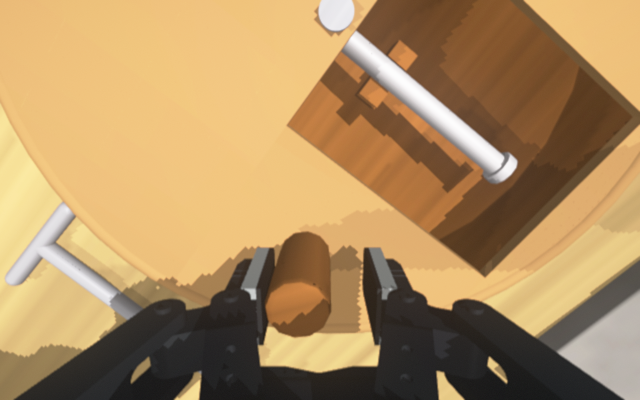

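The fingers met resistance of 6–7 N with no further motion, so the cover is at its stop. The peg lies centred along the window. I'll back off, rise and look at the peg from above.

```bash
python3 -m pendant '[[[0,1,0],[0,0,0]],[[0,-5,0],[0,0,0]],[[0,-1,0],[0,0,0]]]' | grep -v orient; python3 -m pendant '[[[-25,0,0],[0,0,0]],[[-30,0,0],[0,0,0]],[[-30,0,0],[0,0,0]],[[-25,0,0],[0,0,0]]]' | grep -v orient; python3 -c "
from h import *
st()
plan([((.60,-.03,.23),pose(6),8)])"
```

```text
time_s: 5.43
tool_pos: [0.5953, -0.1146, 0.0866]
contact_force: [-1.0, -0.4, 0.6]
finger_gap: 0.0387
time_s: 5.77
tool_pos: [0.5935, -0.1117, 0.1949]
contact_force: [1.1, 0.1, 0.3]
finger_gap: 0.0386
t 5.77 p [ 0.5935 -0.1117  0.1949] yaw -47.8 tilt -0.5 roll -1.5 F [1.1 0.1 0.3] gap 0.0386 q [-0.02  0.51  0.17  1.69 -0.09  0.97  0.92]
[[[-5,7,-7],[-7,-0,0]],[[-4,9,-6],[-6,-0,0]],[[-5,8,-5],[-7,-0,0]],[[-4,10,-4],[-7,-1,0]],[[-5,9,-3],[-7,0,1]]]
[[[-4,11,-2],[-6,0,-0]],[[-5,10,-1],[-7,-0,-0]],[[-4,10,1],[-7,-0,0]]]
```

```bash
python3 -m pendant '[[[-5,7,-7],[-7,0,0]],[[-4,9,-6],[-6,0,0]],[[-5,8,-5],[-7,0,0]],[[-4,10,-4],[-7,-1,0]],[[-5,9,-3],[-7,0,1]]]' >/dev/null
python3 -m pendant '[[[-4,11,-2],[-6,0,0]],[[-5,10,-1],[-7,0,0]],[[-4,10,1],[-7,0,0]],[[0,0,0],[0,0,0]],[[0,0,0],[0,0,0]]]' >/dev/null
python3 -c "
from h import *
st()
d=snap('wrist'); cv2.imwrite('pics/w5.png',d['color'][:,:,::-1])
d=snap('top'); cv2.imwrite('pics/t5.png',cv2.resize(d['color'][140:290,240:440,::-1],None,fx=4,fy=4,interpolation=cv2.INTER_CUBIC))"
```

```text
t 6.6 p [ 0.6068 -0.0252  0.2441] yaw 7.7 tilt 1.3 roll -0.2 F [ 0.4 -0.8 -0.8] gap 0.0388 q [ 0.01  0.44 -0.06  1.66  0.03  1.02  1.64]
```

View pics/w5.png

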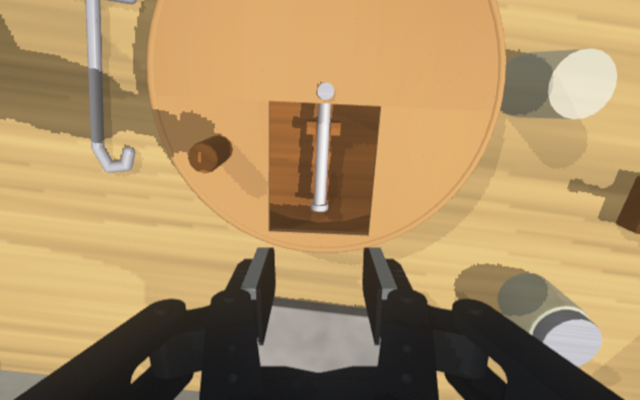

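View pics/t5.png

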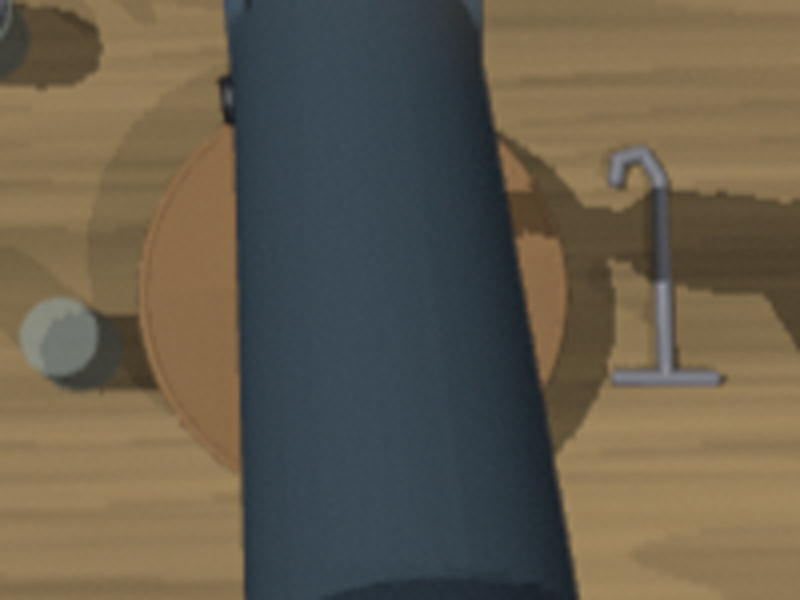

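The wrist view shows the window with the long peg centred: head at (320,208), inner edge crossing at (325,103), stud at (325,91) and knob at (210,155). I'll measure the peg's line and height from this place, then from a second one.

```bash
cat > m.py <<'E'
from h import *
def peg(name):
    s=bot.observe(); d=snap("wrist"); im=d["color"]; cv2.imwrite(name,im[:,:,::-1]); P=cloud(d)
    hsv=cv2.cvtColor(im,cv2.COLOR_RGB2HSV)
    inwin=(np.hypot(P[...,0]-.534,P[...,1]+.0295)<.135)&(d["range_z"]>0)
    m=inwin&(hsv[...,1]<60)&(hsv[...,2]>90)&(P[...,2]<.062)&(P[...,2]>.02)
    n,l,stt,ce=cv2.connectedComponentsWithStats((m*255).astype(np.uint8))
    k=1+np.argmax(stt[1:,4]); q=P[l==k]; vv,uu=np.nonzero(l==k)
    c=q[:,:2].mean(0); U=np.linalg.svd(q[:,:2]-c,full_matrices=False)[2][0]; U*=np.sign(U[0])
    print("peg px",stt[k],"c",c,"yaw",np.degrees(np.arctan2(U[1],U[0])),"zmed/max",np.median(q[:,2]),np.percentile(q[:,2],98))
    t=(q[:,:2]-c)@U; print("head end",c+U*t.max(),"inner",c+U*t.min())
    uv=np.c_[uu,vv].astype(float); return d,uv,s
E
python3 - <<'E'
from m import *
st(); d,uv,s=peg("pics/w6.png")
R=np.array(s["orientation"])
print("stud",plane(d,[(325,91)],.076)); w=plane(d,[(269,101),(380,107),(369,235),(269,231)],.071); print(w.round(4),w.mean(0))
print("knob",plane(d,[(203,157)],.121))
hd=uv[uv[:,1]>=uv[:,1].max()-6].mean(0); print("headpx",hd, plane(d,[hd],.04))
plan([((.60,-.03,.16),pose(6),3)])
E
```

```text
t 6.7 p [ 0.6067 -0.0255  0.2438] yaw 7.7 tilt 1.2 roll -0.2 F [-0.7  0.5  0.2] gap 0.0384 q [ 0.01  0.44 -0.06  1.66  0.03  1.02  1.64]
peg px [ 311  104   20  108 1291] c [ 0.59673505 -0.02422612] yaw 4.892492002436045 zmed/max 0.04052656408999428 0.043825248142713595
head end [ 0.65059012 -0.01961623] inner [ 0.54490363 -0.0286628 ]
stud [[ 0.5333676  -0.03043761  0.076     ]]
[[ 0.5477 -0.0764  0.071 ]
 [ 0.5401  0.018   0.071 ]
 [ 0.6579  0.0293  0.071 ]
 [ 0.6665 -0.0657  0.071 ]] [ 0.60306918 -0.02372016  0.071     ]
knob [[ 0.59202384 -0.11529161  0.121     ]]
headpx [319.51456311 207.58252427] [[ 0.6471878  -0.01978575  0.04      ]]
[[[28,-1,-3],[1,0,0]],[[28,-1,-3],[0,1,0]],[[28,-1,-2],[1,0,0]]]
```

Peg top is at 42 mm, so the axis is at 36 mm as stated. Its yaw is 4.9° and the head end is at x≈0.65. Now a second, lower view.

```bash
python3 -c "
from h import *
plan([((.6186,-.0223,.13),pose(5),4)])"
```

```text
[[[28,1,3],[1,0,0]],[[29,0,2],[0,1,0]],[[28,1,3],[1,-0,0]],[[29,1,3],[1,0,0]]]
```

```bash
python3 -m pendant '[[[28,1,3],[1,0,0]],[[29,0,2],[0,1,0]],[[28,1,3],[1,0,0]],[[27,1,3],[1,0,0]],[[0,0,0],[0,0,0]]]' >/dev/null
python3 - <<'E'
from m import *
st(); d,uv,s=peg("pics/w7.png"); st()
# triangulated stud height etc: 
plan([((.6186,-.0223,.018),pose(5),5)])
E
```

```text
t 7.17 p [ 0.621  -0.0268  0.1294] yaw 3.6 tilt 0.5 roll -0.4 F [-1.5  0.1 -0.8] gap 0.0381 q [-0.    0.6  -0.04  1.7   0.04  0.83  1.57]
peg px [ 315   86   25  162 2898] c [ 0.59492565 -0.02457871] yaw 4.845554993814702 zmed/max 0.04055188608928301 0.0436361889272307
head end [ 0.6498413  -0.01992334] inner [ 0.54300201 -0.02898043]
t 7.22 p [ 0.622  -0.0272  0.1319] yaw 3.6 tilt 0.6 roll -0.4 F [ 0.5  0.1 -1.2] gap 0.0382 q [-0.    0.6  -0.04  1.7   0.04  0.83  1.57]
[[[23,1,-1],[-0,0,0]],[[23,1,-1],[-1,0,0]],[[22,2,-1],[0,0,0]],[[23,1,-0],[-0,0,0]],[[23,1,-1],[-0,1,0]]]
```

View pics/w7.png

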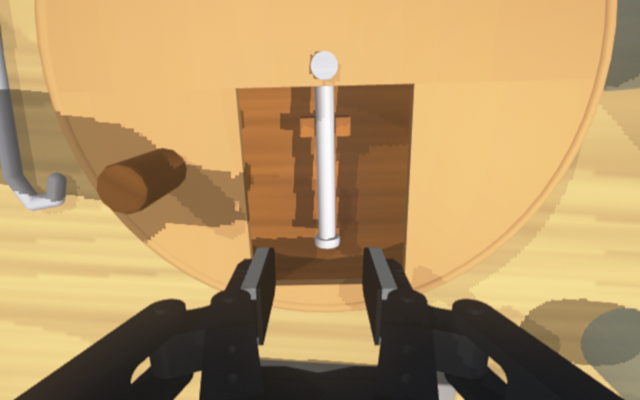

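Both views agree: the peg axis passes through y=-0.0226 at x=0.6186. Before entering I'll check how wide the finger linkage is at each height.

Run:
```python
from h import *
d=snap("wrist"); h,w=d["range_z"].shape; u,v=np.meshgrid(np.arange(w),np.arange(h)); K=d["K"];T=np.array(d["tool_from_camera"])
z=d["range_z"]; p=np.stack([(u-K[0,2])/K[0,0]*z,-(v-K[1,2])/K[1,1]*z,-z],-1)@T[:3,:3].T+T[:3,3]
m=(z>0)&(v>240)&(abs(p[...,1])<.1)&(abs(p[...,2])<.06)&(p[...,0]<.01)
for a in np.arange(-.11,.01,.01):
    k=m&(p[...,0]>=a)&(p[...,0]<a+.01)
    if k.sum()>5: q=p[k]; print(round(a,3),k.sum(),q[:,1].min().round(3),q[:,1].max().round(3),"z",q[:,2].min().round(3),q[:,2].max().round(3), "inner",abs(q[:,1]).min().round(3))
for uv in [(150,310),(180,300),(235,300),(60,350),(262,250),(30,390)]: print(uv,p[uv[1],uv[0]].round(3))
```

```text
-0.1 32 -0.013 0.012 z -0.021 -0.019 inner 0.009
-0.09 7611 -0.063 0.062 z -0.02 -0.009 inner 0.0
-0.08 11772 -0.062 0.061 z -0.019 -0.0 inner 0.0
-0.07 5816 -0.059 0.057 z -0.019 0.011 inner 0.015
-0.06 10144 -0.054 0.054 z -0.015 0.012 inner 0.018
-0.05 2246 -0.051 0.051 z -0.015 0.003 inner 0.02
-0.04 1821 -0.033 0.033 z -0.013 0.01 inner 0.019
-0.03 1311 -0.033 0.033 z -0.013 0.01 inner 0.019
-0.02 1054 -0.033 0.033 z -0.013 0.011 inner 0.019
-0.01 485 -0.032 0.032 z -0.013 0.01 inner 0.019
(150, 310) [-0.053 -0.049 -0.013]
(180, 300) [-0.047 -0.043 -0.013]
(235, 300) [-0.048 -0.026 -0.013]
(60, 350) [ 0.137 -0.242  0.154]
(262, 250) [-0.007 -0.024 -0.012]
(30, 390) [-0.081 -0.061 -0.013]
```

At this opening the knuckles are 102 mm wide at 45–50 mm behind the tip, too wide for the window. The shaft is only 12 mm, so I'll narrow the opening to 30% and measure again.

```bash
python3 -m pendant '[[[5,1,-1],[-1,-1,0]],[[5,2,-1],[-1,0,0]],[[0,0,0],[0,0,0]],[[0,0,0],[0,0,0]]]' 30 | grep -v orie
python3 - <<'E'
from h import *
st()
d=snap("wrist"); h,w=d["range_z"].shape; u,v=np.meshgrid(np.arange(w),np.arange(h)); K=d["K"];T=np.array(d["tool_from_camera"])
z=d["range_z"]; p=np.stack([(u-K[0,2])/K[0,0]*z,-(v-K[1,2])/K[1,1]*z,-z],-1)@T[:3,:3].T+T[:3,3]
m=(z>0)&(v>240)&(abs(p[...,1])<.1)&(abs(p[...,2])<.06)&(p[...,0]<.01)
for a in np.arange(-.08,.0,.004):
    k=m&(p[...,0]>=a)&(p[...,0]<a+.004)
    if k.sum()>5: q=p[k]; print(round(a,3),q[:,1].min().round(4),q[:,1].max().round(4))
plan([((.6186,-.0226,.023),pose(5),5)])
E
```

```text
time_s: 7.6
tool_pos: [0.6253, -0.0258, 0.1309]
contact_force: [0.2, 0.5, -0.2]
finger_gap: 0.0256
t 7.6 p [ 0.6253 -0.0258  0.1309] yaw 5.6 tilt 2.4 roll -0.6 F [ 0.2  0.5 -0.2] gap 0.0256 q [ 0.    0.59 -0.05  1.72  0.05  0.79  1.6 ]
-0.08 -0.0604 0.06
-0.076 -0.0585 0.0574
-0.072 -0.0565 0.0554
-0.068 -0.0542 0.0535
-0.064 -0.0534 0.0513
-0.06 -0.0506 0.0493
-0.056 -0.0487 0.0477
-0.052 -0.0469 0.0458
-0.048 -0.0452 0.0438
-0.044 -0.0354 0.038
-0.04 -0.0293 0.0242
-0.036 -0.0197 0.019
-0.032 -0.0267 0.0262
-0.028 -0.0266 0.0261
-0.024 -0.0267 0.0261
-0.02 -0.0268 0.0261
-0.016 -0.0269 0.026
-0.012 -0.0268 0.0258
-0.008 -0.0253 0.0248
-0.004 -0.0191 0.0182
[[[22,1,-2],[0,0,0]],[[21,1,-2],[0,1,0]],[[22,1,-2],[0,0,0]],[[21,1,-2],[0,1,0]],[[22,1,-2],[1,0,1]]]
```

```bash
python3 -m pendant '[[[21,1,-2],[0,0,0]],[[20,1,-2],[0,1,0]],[[15,1,-2],[0,1,0]],[[0,0,0],[0,0,0]]]' | grep -v orie
python3 - <<'E'
from m import *
st(); d,uv,s=peg("pics/w8.png")
plan([((.6186,-.0226,.024),pose(5),4)],rnd=1)
E
```

```text
time_s: 7.98
tool_pos: [0.6259, -0.0241, 0.0789]
contact_force: [-0.7, -0.2, 0.1]
finger_gap: 0.0257
t 7.98 p [ 0.6259 -0.0241  0.0789] yaw 5.5 tilt 0.9 roll -0.6 F [-0.7 -0.2  0.1] gap 0.0257 q [-0.01  0.68 -0.04  1.72  0.06  0.73  1.58]
peg px [ 308   71   31  206 4699] c [ 0.59348752 -0.02466805] yaw 4.909771978244886 zmed/max 0.04057937143643542 0.04361306758698999
head end [ 0.65037034 -0.01978169] inner [ 0.54224713 -0.0290697 ]
[[[14,1,-2],[0,0,0]],[[14,1,-3],[0,1,0]],[[14,0,-2],[0,-0,0]],[[14,1,-2],[0,0,1]]]
```

View pics/w8.png

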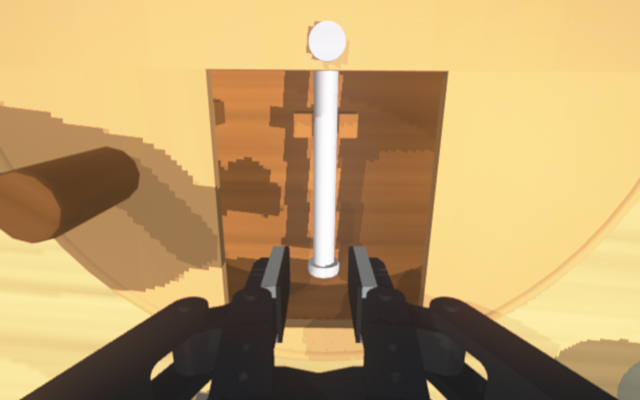

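```bash
python3 -m pendant '[[[0,1,-6],[0,0,0]],[[14,1,-3],[0,1,0]],[[14,0,-2],[0,0,0]]]' | grep -v orie
python3 - <<'E'
from m import *
st(); plan([((.6186,-.0226,.024),pose(5),2)],rnd=1)
E
```

```text
time_s: 8.28
tool_pos: [0.62, -0.0237, 0.057]
contact_force: [-0.4, 1.0, 0.0]
finger_gap: 0.0257
t 8.28 p [ 0.62   -0.0237  0.057 ] yaw 5.4 tilt 0.6 roll -0.7 F [-0.4  1.   0. ] gap 0.0257 q [-0.01  0.7  -0.04  1.73  0.06  0.7   1.58]
[[[17,1,-1],[0,0,0]],[[16,1,-1],[0,1,1]]]
```

```bash
python3 -m pendant '[[[14,1,-2],[0,0,1]],[[13,0,-2],[0,1,0]]]' | grep -v orie;  python3 -m pendant '[[[5,0,-1],[0,0,0]],[[0,0,0],[0,0,0]]]' | grep -v orie;python3 - <<'E'
from m import *
st(); d=snap("wrist");cv2.imwrite("pics/w9.png",d["color"][:,:,::-1]); plan([((.6186,-.0226,.024),pose(5),2)],rnd=1)
E
```

```text
time_s: 8.45
tool_pos: [0.6162, -0.0232, 0.0295]
contact_force: [-0.0, -0.2, -0.2]
finger_gap: 0.0253
time_s: 8.62
tool_pos: [0.6131, -0.0235, 0.0208]
contact_force: [0.9, 0.1, -0.2]
finger_gap: 0.0256
t 8.62 p [ 0.6131 -0.0235  0.0208] yaw 5.4 tilt -0.7 roll 0.4 F [ 0.9  0.1 -0.2] gap 0.0256 q [ 0.01  0.76 -0.05  1.73  0.05  0.66  1.59]
[[[-1,0,3],[0,-0,-0]],[[-2,0,2],[0,-1,-0]]]
```

View pics/w9.png

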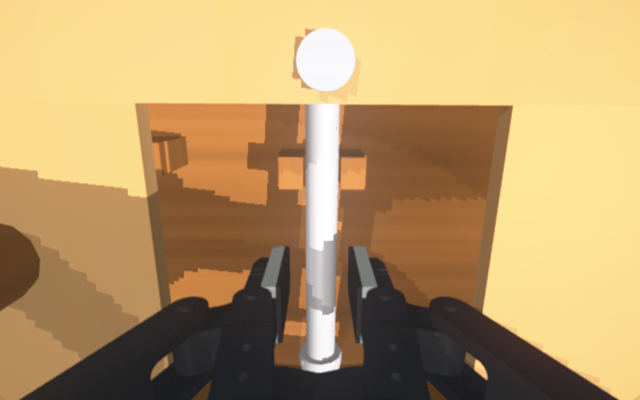

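The fingers straddle the shaft behind the head, with no contact force. I'll nudge the tool and close.

```bash
python3 -m pendant '[[[-3,0,3],[0,-1,0]],[[0,0,0],[0,0,0]]]' | grep -v orie;  python3 -m pendant '[[[0,0,0],[0,0,0]],[[0,0,0],[0,0,0]],[[0,0,0],[0,0,0]],[[0,0,0],[0,0,0]],[[0,0,0],[0,0,0]]]' 0 | grep -v orie;python3 - <<'E'
from m import *
st()
E
```

```text
time_s: 8.83
tool_pos: [0.6172, -0.023, 0.0247]
contact_force: [-0.1, 1.2, 0.2]
finger_gap: 0.0254
time_s: 9.25
tool_pos: [0.6188, -0.0228, 0.027]
contact_force: [0.6, -0.2, -1.2]
finger_gap: 0.0095
t 9.25 p [ 0.6188 -0.0228  0.027 ] yaw 5.4 tilt 0.7 roll 0.4 F [ 0.6 -0.2 -1.2] gap 0.0095 q [ 0.01  0.75 -0.06  1.74  0.05  0.64  1.59]
```

```bash
python3 -m pendant '[[[0,0,0],[0,0,0]]]' | grep -v orie;python3 - <<'E'
from m import *
st(); d=snap("wrist");cv2.imwrite("pics/w10.png",d["color"][:,:,::-1])
E
```

```text
time_s: 9.33
tool_pos: [0.6189, -0.0228, 0.0271]
contact_force: [0.1, 0.4, -0.7]
finger_gap: 0.0098
t 9.33 p [ 0.6189 -0.0228  0.0271] yaw 5.4 tilt 0.7 roll 0.4 F [ 0.1  0.4 -0.7] gap 0.0098 q [ 0.01  0.75 -0.06  1.74  0.05  0.64  1.59]
```

View pics/w10.png

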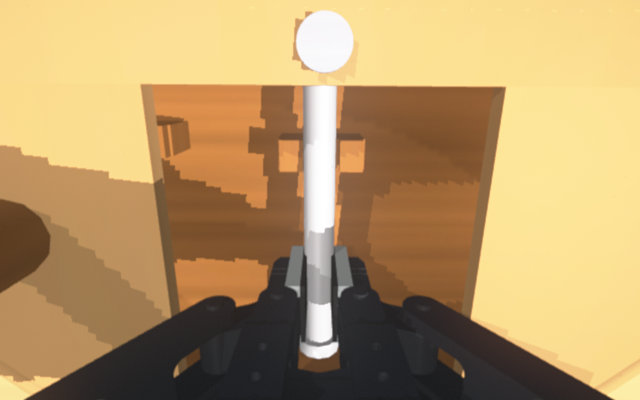

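The peg is gripped and the gap is steady at 9.8 mm. Next I'll tilt it to 15° about the rear saddle, head up.

```bash
cat > pl.py <<'E'
from h import *
piv=np.array([.534,-.0300]); Y=np.radians(5.0); e=np.array([np.cos(Y),np.sin(Y)])
AX=.009  # axis is 9 mm behind TCP along tool x
def tcp(z10,phi,g):
    """line through (x=10mm,z10) tilt phi; g = caddy distance along axis from x=10 point to grip"""
    f=np.radians(phi); X=.010+g*np.cos(f); Z=z10+g*np.sin(f)
    X+=AX*np.sin(f); Z-=AX*np.cos(f)
    return (*(piv+e*X),Z),pose(5.4,phi)
def info():
    s=bot.observe(); R=np.array(s["orientation"]); p=np.array(s["tool_pos"])
    a=p-AX*R[:,0]; h=a+.033*R[:,2]; t=a-.167*R[:,2]
    c=lambda q:np.r_[(q[:2]-piv)@e,(q[:2]-piv)@[-e[1],e[0]],q[2]]*1000
    A,H,Tl=c(a),c(h),c(t); k=(10-A[0])/(H[0]-A[0]); ko=(130-A[0])/(H[0]-A[0])
    st(); print("grip",A.round(1),"head",H.round(1),"tail",Tl.round(1),"z@10",(A[2]+k*(H[2]-A[2])).round(1),"z@130",(A[2]+ko*(H[2]-A[2])).round(1))
E
python3 - <<'E'
from pl import *
info()
w=[]
for f,z in ((2,.038),(4.5,.041),(7,.0445),(9.5,.0475),(12,.0505),(15,.0535)):
    p,R=tcp(z,f,.0755); w.append((p,R,1))
plan(w)
E
```

```text
t 9.38 p [ 0.6189 -0.0228  0.0271] yaw 5.4 tilt 0.7 roll 0.4 F [-0.3 -0.4 -0.7] gap 0.0096 q [ 0.01  0.75 -0.06  1.74  0.05  0.64  1.59]
grip [85.1 -0.3 36.1] head [118.1  -0.   36.5] tail [-81.9  -1.5  34.1] z@10 35.2 z@130 36.7
[[[-5,0,1],[0,-1,-0]],[[-6,0,0],[-0,-3,-0]],[[-7,0,1],[-0,-2,-0]],[[-6,0,0],[-0,-3,-0]],[[-6,0,1],[-0,-2,-0]]]
[[[-7,0,1],[-0,-3,-0]]]
```

```bash
python3 -m pendant '[[[-5,0,1],[0,-1,0]],[[-6,0,0],[0,-3,0]],[[-6,0,1],[0,-2,0]]]' | grep -v orie
python3 - <<'E'
from pl import *
info(); w=[]
for f,z in ((7,.0445),(9.5,.0475),(12,.0505),(15,.0535)):
    p,R=tcp(z,f,.0755); w.append((p,R,1))
plan(w)
E
```

```text
time_s: 9.63
tool_pos: [0.6211, -0.0223, 0.044]
contact_force: [-0.6, -0.9, -1.0]
finger_gap: 0.0097
t 9.63 p [ 0.6211 -0.0223  0.044 ] yaw 5.4 tilt 6.9 roll 0.4 F [-0.6 -0.9 -1. ] gap 0.0097 q [ 0.02  0.69 -0.06  1.83  0.05  0.51  1.59]
grip [86.3  0.  52.9] head [119.1   0.2  56.9] tail [-79.4  -1.1  32.7] z@10 43.6 z@130 58.2
[[[-1,-0,-1],[-0,-0,-0]],[[-6,-0,0],[-0,-3,-0]],[[-6,0,1],[-0,-2,-0]],[[-7,0,1],[-0,-3,-0]]]
```

```bash
python3 -m pendant '[[[-5,0,0],[0,-2,0]],[[-6,0,0],[0,-2,0]],[[-6,0,0],[0,-2,0]]]' | grep -v orie
python3 - <<'E'
from pl import *
info(); w=[]
for f,z,g in ((15,.0535,.0755),(15.5,.0535,.09),(16,.0535,.105)):
    p,R=tcp(z,f,g); w.append((p,R,1))
plan(w)
d=snap("wrist");cv2.imwrite("pics/w11.png",d["color"][:,:,::-1])
d=snap("scene");cv2.imwrite("pics/s11.png",cv2.resize(d["color"][140:260,220:420,::-1],None,fx=4,fy=4,interpolation=cv2.INTER_CUBIC))
E
```

```text
time_s: 9.88
tool_pos: [0.6189, -0.0226, 0.063]
contact_force: [-0.4, 0.2, -1.7]
finger_gap: 0.0094
t 9.88 p [ 0.6189 -0.0226  0.063 ] yaw 5.3 tilt 13.5 roll 0.4 F [-0.4  0.2 -1.7] gap 0.0094 q [ 0.03  0.62 -0.07  1.93  0.05  0.36  1.6 ]
grip [83.1 -0.1 71.7] head [1.152e+02 1.000e-01 7.940e+01] tail [-79.3  -1.1  32.8] z@10 54.2 z@130 82.9
[[[-1,0,0],[-0,-2,-0]],[[-1,-0,15],[-0,-0,-0]],[[-1,-0,15],[-0,-1,-0]]]
```

View pics/w11.png

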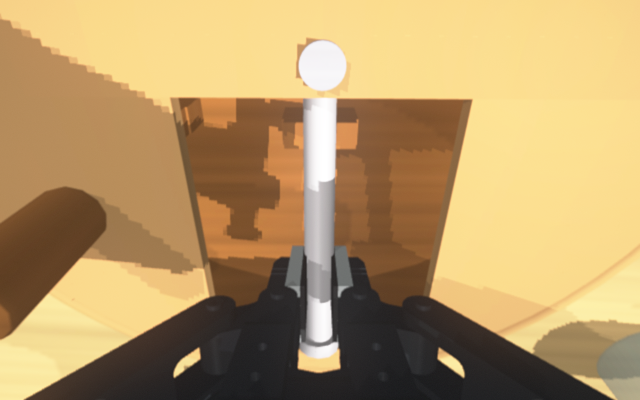

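View pics/s11.png

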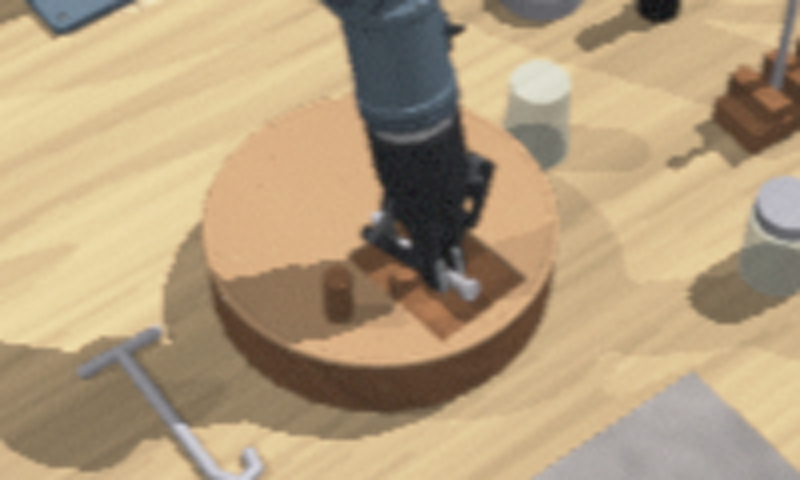

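The head shows above the window, at about (462,285) in the scene crop, and the shaft runs centrally under the inner edge. Contact force is light. Now I'll slide the peg out along its axis.

```bash
python3 -m pendant '[[[0,0,4],[0,-1,0]],[[-1,0,13],[0,0,0]],[[-1,0,15],[0,-1,0]]]' | grep -v orie
python3 - <<'E'
from pl import *
info(); w=[]
for f,z,g in ((15.5,.0535,.115),(16,.0535,.13),(16,.0535,.145)):
    p,R=tcp(z,f,g); w.append((p,R,1))
plan(w)
E
```

```text
time_s: 10.23
tool_pos: [0.6471, -0.0205, 0.0721]
contact_force: [0.6, 0.1, -0.1]
finger_gap: 0.0095
t 10.23 p [ 0.6471 -0.0205  0.0721] yaw 5.3 tilt 15.2 roll 0.4 F [ 0.6  0.1 -0.1] gap 0.0095 q [ 0.03  0.63 -0.07  1.88  0.05  0.37  1.6 ]
grip [111.2  -0.5  80.8] head [143.   -0.3  89.5] tail [-50.   -1.3  37.1] z@10 53.3 z@130 85.9
[[[-1,0,10],[-0,-0,-0]],[[-1,0,15],[-0,-1,-0]],[[0,0,15],[-0,0,-0]]]
```

Run:
```python
from pl import *
w=[]
for f,z,g in ((16.5,.0535,.108),(18,.054,.118),(18.5,.054,.132)):
    p,R=tcp(z,f,g); w.append((p,R,1))
plan(w)
```

```text
[[[-3,0,3],[-0,-1,-0]],[[-3,0,11],[-0,-2,-0]],[[-1,0,14],[-0,-0,-0]]]
```

```bash
python3 -m pendant '[[[-3,0,3],[0,-1,0]],[[-3,0,11],[0,-2,0]],[[-1,0,14],[0,0,0]]]' | grep -v orie
python3 - <<'E'
from pl import *
info(); w=[]
for f,z,g in ((18.5,.054,.145),(18.5,.054,.160),(18.5,.054,.175),(18.5,.055,.19)):
    p,R=tcp(z,f,g); w.append((p,R,1))
plan(w)
d=snap("wrist");cv2.imwrite("pics/w12.png",d["color"][:,:,::-1])
E
```

```text
time_s: 10.48
tool_pos: [0.6742, -0.0179, 0.0872]
contact_force: [0.1, -0.3, -0.5]
finger_gap: 0.01
t 10.48 p [ 0.6742 -0.0179  0.0872] yaw 5.3 tilt 18.5 roll 0.4 F [ 0.1 -0.3 -0.5] gap 0.01 q [ 0.03  0.62 -0.08  1.86  0.05  0.34  1.6 ]
grip [137.9  -0.2  95.8] head [ 1.692e+02 -1.000e-01  1.062e+02] tail [-20.5  -1.   42.8] z@10 53.0 z@130 93.1
[[[-1,0,10],[-0,-0,-0]],[[0,0,15],[-0,-0,-0]],[[0,-0,15],[-0,-0,-0]],[[-1,-0,16],[-0,-0,-0]]]
```

View pics/w12.png

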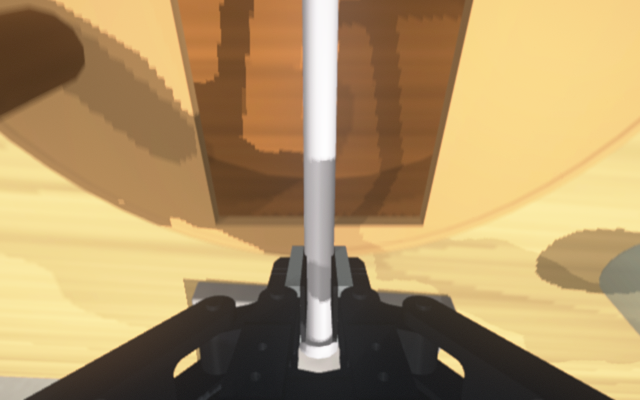

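The head is at about 106 mm and the tail at about 43 mm, with the cover untouched. I'll continue the slide until the tail is past the inner edge.

```bash
python3 -m pendant '[[[-1,0,8],[0,0,0]],[[0,0,13],[0,0,0]],[[0,0,13],[0,0,0]],[[-1,0,10],[0,0,0]],[[0,0,2],[0,0,0]]]' | grep -v orie
python3 - <<'E'
from pl import *
info()
d=snap("wrist");cv2.imwrite("pics/w13.png",d["color"][:,:,::-1])
d=snap("scene");cv2.imwrite("pics/s13.png",cv2.resize(d["color"][140:260,220:420,::-1],None,fx=4,fy=4,interpolation=cv2.INTER_CUBIC))
E
```

```text
time_s: 10.95
tool_pos: [0.7232, -0.0127, 0.1064]
contact_force: [0.8, 1.3, -0.4]
finger_gap: 0.0098
t 10.95 p [ 0.7232 -0.0127  0.1064] yaw 5.3 tilt 18.8 roll 0.4 F [ 0.8  1.3 -0.4] gap 0.0098 q [ 0.02  0.66 -0.08  1.72  0.04  0.43  1.6 ]
grip [187.1   0.6 114.9] head [218.3   0.8 125.6] tail [29.  -0.3 61.1] z@10 54.6 z@130 95.5
```

View pics/w13.png

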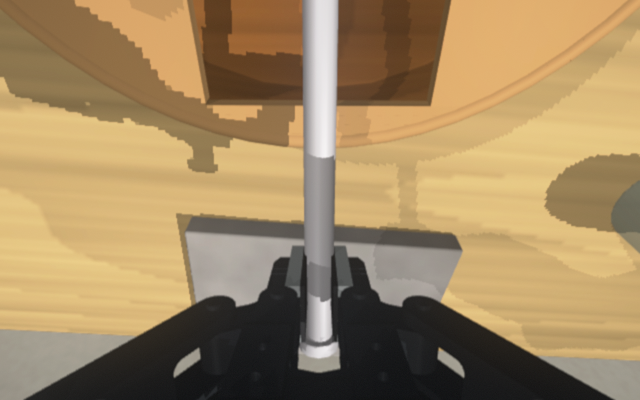

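View pics/s13.png

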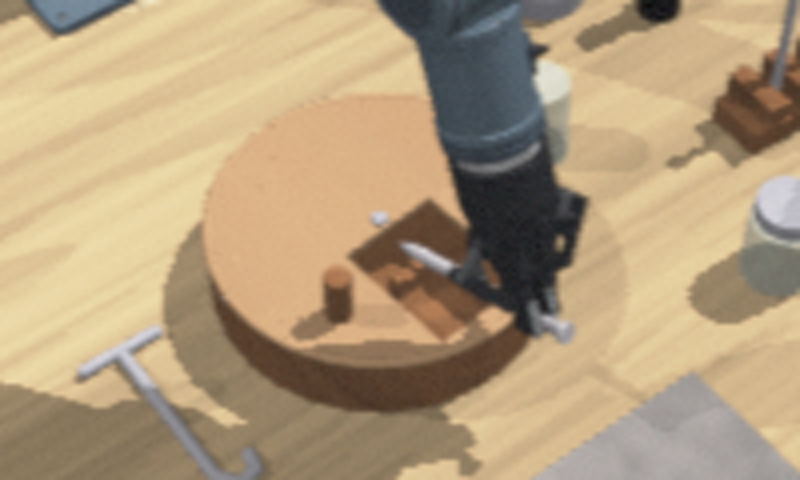

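The pointed tail is now visible inside the window at about (405,247) in the crop. Next I'll lift vertically.

```bash
python3 -m pendant '[[[-14,0,6],[0,0,0]],[[-19,0,7],[0,0,0]],[[-19,0,7],[0,0,0]],[[-19,0,7],[0,0,0]],[[-14,0,5],[0,0,0]]]' | grep -v orie; python3 -m pendant '[[[-10,0,3],[0,0,0]],[[-5,0,2],[0,0,0]],[[0,0,0],[0,0,0]],[[0,0,0],[0,0,0]],[[0,0,0],[0,0,0]]]' | grep -v orie;python3 - <<'E'
from pl import *
info()
d=snap("scene");cv2.imwrite("pics/s14.png",cv2.resize(d["color"][110:260,220:420,::-1],None,fx=4,fy=4,interpolation=cv2.INTER_CUBIC))
P=cloud(d); s=bot.observe()
d=snap("wrist");cv2.imwrite("pics/w14.png",d["color"][:,:,::-1]); info()
E
```

```text
time_s: 11.47
tool_pos: [0.716, -0.0139, 0.1897]
contact_force: [1.4, 0.2, -0.4]
finger_gap: 0.0095
time_s: 11.88
tool_pos: [0.7145, -0.0147, 0.2069]
contact_force: [-0.4, -0.5, -0.3]
finger_gap: 0.0096
t 11.88 p [ 0.7145 -0.0147  0.2069] yaw 5.3 tilt 17.6 roll 0.5 F [-0.4 -0.5 -0.3] gap 0.0096 q [ 0.03  0.52 -0.09  1.67  0.03  0.65  1.61]
grip [178.4  -0.5 215.5] head [209.9  -0.4 225.5] tail [ 19.2  -1.3 165. ] z@10 162.0 z@130 200.1
t 11.98 p [ 0.7143 -0.0147  0.2065] yaw 5.3 tilt 17.6 roll 0.5 F [ 0.1 -0.2 -0.8] gap 0.0097 q [ 0.03  0.52 -0.09  1.67  0.03  0.65  1.61]
grip [178.2  -0.5 215.1] head [209.7  -0.4 225.1] tail [ 19.   -1.3 164.7] z@10 161.8 z@130 199.8
```

View pics/s14.png

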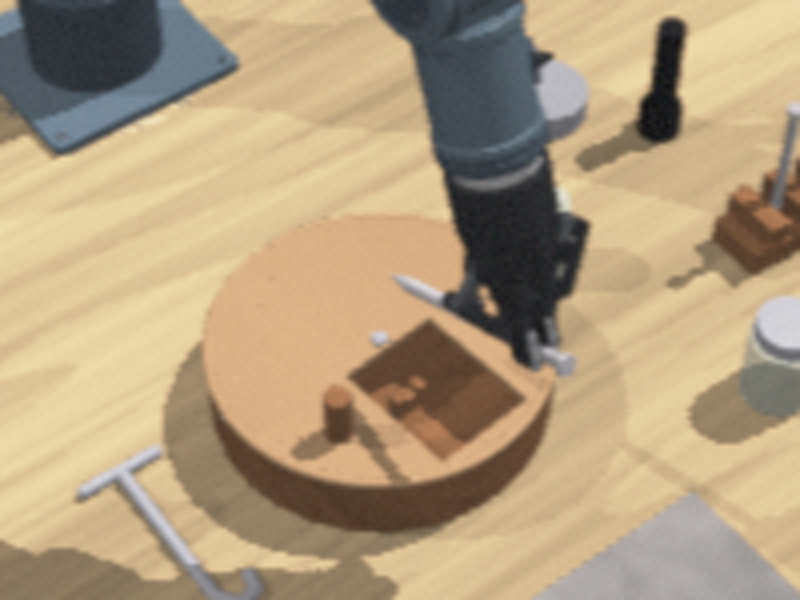

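View pics/w14.png

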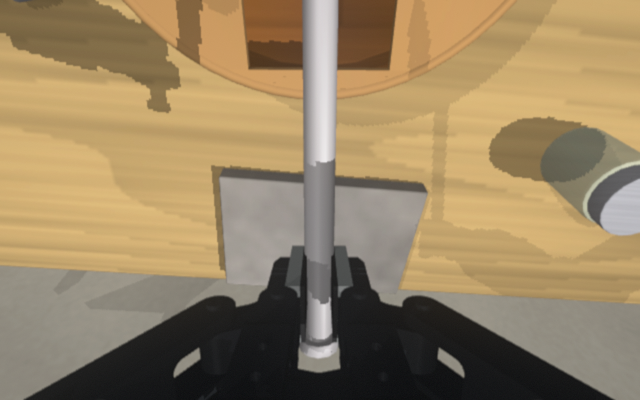

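The peg hangs free: tail at (395,277), head at (570,362), and the knob and window have not shifted since before the pull. One last check of the peg ends and the cover angle, then I hand in.

Run:
```python
from pl import *
d=snap("scene"); c=np.array(d["xyz"]); nrm=np.array([-e[1],e[0],0])
for n,(u,v) in {"tail":(395,277),"head":(572,363)}.items():
    r=rays(d,[(220+(u+.5)/4-.5,110+(v+.5)/4-.5)])[0]; k=((np.r_[piv,0]-c)@nrm)/(r@nrm); print(n,(c+k*r).round(3))
S=lambda u,v:[220+(u+.5)/4-.5,110+(v+.5)/4-.5]
w=plane(d,[S(351,374),S(431,320),S(525,398),S(446,461)],.071); print(w.round(3)); m=w.mean(0)[:2]-[.5362,-.0285]; print("window dir",np.degrees(np.arctan2(m[1],m[0])))
st(); print(np.abs(bot.observe()["qd"]).max())
```

```text
tail [ 0.556 -0.028  0.17 ]
head [ 0.747 -0.011  0.235]
[[ 0.55  -0.07   0.071]
 [ 0.543  0.02   0.071]
 [ 0.657  0.03   0.071]
 [ 0.668 -0.062  0.071]]
window dir 6.582261589938953
t 12.03 p [ 0.7144 -0.0146  0.2067] yaw 5.3 tilt 17.6 roll 0.5 F [-0.1 -0.3 -0.1] gap 0.0094 q [ 0.03  0.52 -0.09  1.67  0.03  0.65  1.61]
0.006223989852172265
```

```bash
python3 -c "
from bench import bot
print(bot.job_done())"
```

```text
the job is handed in; nothing more can be done
None
```

The cover is at its stop and the long peg is out, held still in the gripper well above the cover. I handed the job in at about 12 s of the 53 s allowed; it reports no verdict.

- **Cover:** I caged the knob between the half-open fingers and swept it counter-clockwise until it met its stop at 6–7 N with no further motion. Afterwards the window pointed along 5–6.6° depending on the view, against a peg axis at about 4.9°. That is well inside the 4° (0.07 rad) margin, and the knob had not shifted after the pull.
- **Peg:** I gripped the shaft about 31 mm behind the head, tilted it to 15–18° and slid it out along its axis. I lifted once the tail was clear of the window's inner edge.
- **Last checks:**
  - **Ends:** the arm's pose puts the tail at about 165 mm and the head at about 225 mm above the table; the scene camera gives about 170 and 235 mm. They differ by up to 10 mm, and both are far above the 101 mm needed.
  - **Grip and contact:** the external force reads about 0 N and the joints are at rest.
  - **Other things:** the tumbler, puller, jar, torch, rack and tin look unmoved in the pictures. The short peg was under the cover by then and I did not check it again.

One reading disagreed: the finger gap settled at 9.4–10 mm on the 12 mm shaft. It stayed steady throughout, and I saw no slip.

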